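# Set the bench air station to its third click and start it

## Task

Set the flow on the bench air station: with the fingertips, push the upright lever out of its parked end and along the slot, click by click, until it drops into the third detent, and do not run past it. Then push the round start button right down and let it come back up. Push the lever gently and never grip it, and leave the loose things around it, including the brass coupling on the panel, where they are.

Things in the scene. Friction and masses are not known exactly. Their poses are not given: they have to be found in the camera images.
- station: Bench air station, fixed: grey box 170 (its x) by 260 mm (its y), flat panel on top 90 mm above the bench; origin at the centre of its underside, z up. On the panel: slot with the lever, along y at x = -35 mm; round gauge 52 mm across, 15 tall, at x 45, y 0; start button at x 45, y 85. Lower than the panel: filter bowls on the +x side (to x = 125), brass stubs 25 mm out of the y ends.
- lever (a joint): Lever travel along the station's +y, in m: 0 (parked end stop) to 0.120; it stands at station y = q - 0.060. Free to 0.014 (it starts there); then five sprung detents at 0.034, 0.054, 0.074 (third), 0.094, 0.114, each marked by a dark line on both sides of the slot. Crests lie 10 mm before each and take 5 to 8 N; past a crest it springs ahead by itself into the detent.
- lever_knob (a point): Centre of the lever's black paddle: 34 mm (station x) by 20 mm (station y, the direction of travel) by 27 mm tall, on an 8 mm square steel stem. The paddle spans 18 to 45 mm above the panel; this point is 31.5 mm above the panel.
- start (a joint): Travel of the start button, in m: 0 is up, 0.006 is fully down. It springs back; fully down takes 4 N.
- start_top (a point): Centre of the top of the start button: a black round button 30 mm across in a dark metal housing 46 mm across, 12 mm tall, pushed straight down.
- coupling: Loose brass hose coupling standing on the panel, 26 mm across, 40 mm tall; origin at the centre of its underside. To be left alone.
- tin: Loose tin, 66 mm across, 75 mm tall, standing on the bench near the +y end of the station; origin at the centre of its underside. To be left alone.
- wrench: Loose wrench lying on the bench near the -y end of the station, 170 mm long along its x, about 10 mm tall; origin near its middle. To be left alone.
- socket: Loose steel socket standing on the bench near the -y end of the station, 28 mm across, 32 mm tall; origin at the centre of its underside. To be left alone.

How it is judged:
On the way, in this order (a step that is already met when the one before it is completed fails the run):
1. the lever rests in the third detent (value of joint lever between 0.07 and 0.078 m), for 0.3 s.
2. the start button is pushed right down (value of joint start above 0.0045 m), for 0.05 s.
At the end, for the whole second after the job is handed in: The lever rests in the third detent (0.074 m, within 4 mm), the start button was pushed down at least 4.5 mm after that and is up again, and the loose things are within 15 mm of where they stood and upright (all of step 1 and velocity of joint lever between -0.01 and 0.01 m/s and value of joint start below 0.0015 m and distance of each of coupling, tin, wrench, socket from where it was at the start of the episode below 0.015 m and angle between each of coupling, tin, wrench, socket's own z axis and vertical below 0.2 rad); the robot touches nothing.
It fails at once if the lever goes past the third detent into the fourth (value of joint lever above 0.084 m).
It fails at once if the start button is pushed while the lever is not in the third detent (value of joint start above 0.003 m and not (value of joint lever between 0.07 and 0.078 m)).
It fails at once if the lever is gripped or forced (over 20 N between fingers and lever) (contact force between the fingers and lever above 20 N).
It fails at once if a loose thing is moved more than 15 mm or lifted (distance of any of coupling, tin, wrench, socket from where it was at the start of the episode above 0.015 m).
It also fails if it takes over 48 s, if anything falls off the work surface, if the arm or the gripper's body presses on something with over 40 N, if the wrist force passes 120 N, or if a joint passes its speed limit or range.

## Robot

A 6-joint arm with a two-finger parallel gripper is mounted at the origin on the work surface. World frame = base frame: x ahead of the robot, y to its left, z up, the work surface at z = 0. Lengths are in m, angles in rad, forces in N, time in s.
With the tool pointing down it reaches from about 0.3 to 0.85 m from the base axis. Payload 4.2 kg.
Tool frame: the origin (TCP) lies between the finger pads; the fingertips stand 14 mm ahead of it and the grasp point (between the pads) lies 5 mm behind it; z points along the fingers, y is the line along which they close (so a half turn about z gives the same grasp; the last joint's range is limited). The gripper opens to 91 mm and grips with 3 to 60 N. Pads are 32 mm wide; open, the fingers measure 118 mm over their backs; the gripper's body (76 mm by 178 mm) begins 60 mm behind the grasp point.
Start: joints at [1.104, 0.32, 1.565, -0, 1.257, -0.02], TCP at [0.248, 0.519, 0.203] pointing down, gripper open.
Joint ranges: [-3.11, 3.11], [-0.84, 2.01], [0.21, 2.61], [-1.34, 4.49], [0.05, 2.63], [-2.56, 2.56]. Speed limits (rad/s): [2.57, 2.57, 3.14, 3.14, 3.14, 3.14].

## Interface

Orientations are given as a unit quaternion [x, y, z, w].
In Python, from rig import bot, optics gives the robot as it stands. The module is installed in compiled form; this text tells all that it offers.
- The arm moves only by the shell command python3 -m inch 'ROWS' [FORCE]. ROWS is JSON, a list of rows, each a list of 7 numbers: the shift along the tool's x, y, z in m, then the turn, a rotation vector about the tool's x, y, z in degrees, then the opening, from 0 (shut) to 1 (fully open). A call has 1 to 5 rows; each row is the pose to reach, as a shift and turn from the pose commanded when the call began, along the tool's axes at that moment; what a row does not reach only later rows make up. A row lasts 1/8 s, in which the tool goes at most 62.5 mm and 10.7 degrees, less where a joint would pass 70% of its speed; a pose out of reach is approached as far as the arm can. A call with a gripper value outside its range is refused whole. The fingers move at their own pace and stop on an object; FORCE is the grip in N (left out, the last holds). Time passes only in rows, so rows that repeat a pose let the fingers close. It gives the time, the measured TCP pose, the force, the opening and the grip force at its end, in the units of the state.
- bot.observe(): the state, without advancing time (a new reading comes with each control period).
- optics.camera(name): name is "side" or "top"; returns a dict with "pixels" (420x560x3 uint8, red, green, blue), "fx", "fy", "cx", "cy" (pixels), "rvec" (rotation vector, rad) and "tvec" (3), from world to camera coordinates, as OpenCV has them. Camera axes: x right, y down, z forward; pixel columns grow to the right and rows downward; lengths in m; the calibration is good to about 2 mm. A picture is of the moment at which its call begins. There is no depth.
- bot.close_job(): hands the job in; it is judged then, once.
The state is a dict: "clock": time; "joints": joint angles; "dq": joint speeds; "tau": joint torques, N m; "position": TCP position; "orientation": TCP orientation; "ft_force": force on the tool from outside, world axes, zero at the start; "torque": the same for the moment, N m; "opening": opening from 0.0 (shut) to 1.0 (fully open); "grasp_force": force on a finger pad.
Only numpy, scipy, OpenCV 4.12 (cv2) and the standard library are available. Lean on these libraries where they do the work, as an engineer would, in place of code of your own. Each camera call takes 0.05 s, during which the arm holds its last target. There are 200 camera calls.

## Working session

There is one attempt and no reset: what is moved stays moved. The work goes in short steps, Python scripts to look and compute and a shell command to move; the robot and the scene stay as the last step left them, time stands still between calls to the robot, and variables do not carry over. Pictures are saved under pics/ and viewed, at most 10 in all, crops included, and the job is handed in when it is done.

```bash
mkdir -p pics; cat > h.py <<'E'
import numpy as np, cv2
from rig import bot, optics
from scipy.spatial.transform import Rotation as R
def ray(c,u,v,z):
    Rm=cv2.Rodrigues(np.array(c["rvec"],float))[0]; t=np.array(c["tvec"],float).ravel()
    o=-Rm.T@t; d=Rm.T@np.array([(u-c["cx"])/c["fx"],(v-c["cy"])/c["fy"],1])
    return o+d*(z-o[2])/d[2]
def proj(c,p):
    Rm=cv2.Rodrigues(np.array(c["rvec"],float))[0]; q=Rm@np.array(p)+np.array(c["tvec"],float).ravel()
    return np.array([c["fx"]*q[0]/q[2]+c["cx"],c["fy"]*q[1]/q[2]+c["cy"]])
def snap(n,f):
    c=optics.camera(n); cv2.imwrite(f"pics/{f}.png",cv2.cvtColor(c["pixels"],cv2.COLOR_RGB2BGR)); return c
E
python3 - <<'E'
from h import *
import pickle
for n in ("top","side"):
    c=snap(n,n+"0"); pickle.dump(c,open(n+".pkl","wb")); Rm=cv2.Rodrigues(np.array(c["rvec"],float))[0]
    print(n,-Rm.T@np.array(c["tvec"]).ravel(),Rm[2])
s=bot.observe();print(s["position"],R.from_quat(s["orientation"]).as_matrix().round(3),s["ft_force"],s["clock"])
E
```

```text
top [0.41545457 0.03046879 1.19460533] [ 0.16267482 -0.01065789 -0.98662217]
side [ 0.21078421 -0.4170203   0.60151705] [ 0.50536935  0.58113801 -0.6378718 ]
[0.2482542  0.51814029 0.20230325] [[-0.902  0.432 -0.001]
 [ 0.432  0.902 -0.001]
 [ 0.    -0.002 -1.   ]] [-0.08038719 -0.14823685  0.07877404] 0.1
```

View pics/top0.png

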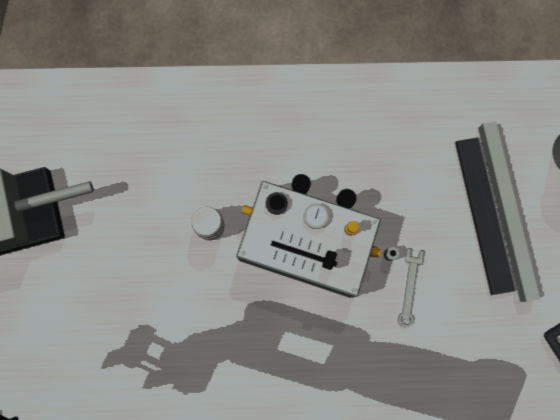

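View pics/side0.png

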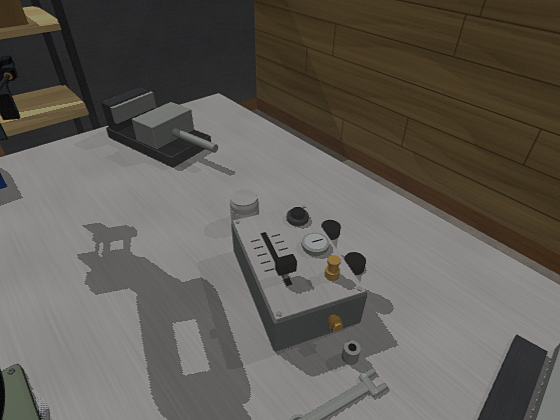

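The top view shows the station with corners at about (264,182), (381,219), (357,296) and (238,258). The button is at (277,203), gauge (317,215), coupling (352,228), lever paddle (330,260), tin (207,222) and socket (392,254). The side view agrees, with the paddle at (286,264) and the button at (298,215).

```bash
python3 - <<'E'
from h import *
import pickle
c=pickle.load(open("top.pkl","rb")); im=c["pixels"]; s=pickle.load(open("side.pkl","rb"))
cr=[ray(c,u,v,.09)[:2] for u,v in [(264,182),(381,219),(357,296),(238,258)]]
print(np.round(cr,4),[np.linalg.norm(cr[i]-cr[(i+1)%4]).round(3) for i in range(4)])
# button/gauge refine by masks
hsv=cv2.cvtColor(im,cv2.COLOR_RGB2HSV)
def blob(m,u,v):
    n,l,st,ce=cv2.connectedComponentsWithStats(m.astype(np.uint8)); k=l[v,u]; return ce[k],st[k]
b=blob(hsv[...,2]<70,277,203);print(b)
cp=blob((hsv[...,1]>150)&(hsv[...,2]>90),352,228);print(cp)
B=ray(c,*b[0],.10)[:2]; G=ray(c,317,215,.105)[:2]
ctr=np.mean(cr,0); ey=(cr[0]-cr[1]+cr[3]-cr[2]);ey/=np.linalg.norm(ey);ex=np.array([ey[1],-ey[0]])
print("ctr",ctr,"ey",ey,"yaw",np.degrees(np.arctan2(ex[1],ex[0])))
st=lambda p:np.round([(p-ctr)@ex,(p-ctr)@ey],4)
print("button",B,st(B),"gauge",st(G),"coupling",st(ray(c,*cp[0],.12)[:2]))
for n,u,v,z in [("tin",207,220,.07),("sock",392,254,.03),("lev",330,260,.13)]: print(n,st(ray(c,u,v,z)[:2]))
W=lambda x,y,z:np.r_[ctr+x*ex+y*ey,z]
for cam in (c,s):
    print([proj(cam,W(*p)).round(0) for p in [(-.035,-.046,.135),(.045,.085,.104),(.045,0,.105)]])
print("paddle",W(-.035,-.046,.1215))
# enlarge crops
a=cv2.resize(im[170:310,190:400],None,fx=3.6,fy=3.6,interpolation=cv2.INTER_CUBIC);cv2.imwrite("pics/crop0.png",a[...,::-1])
E
```

```text
[[ 0.6767  0.0352]
 [ 0.594  -0.2039]
 [ 0.4383 -0.1472]
 [ 0.5197  0.0909]] [np.float64(0.253), np.float64(0.166), np.float64(0.252), np.float64(0.167)]
(array([276.5       , 203.14594595]), array([266, 193,  22,  22, 370], dtype=int32))
(array([351.45652174, 227.55072464]), array([345, 221,  14,  14, 138], dtype=int32))
ctr [ 0.55719706 -0.05626095] ey [0.32528795 0.94561501] yaw -18.983021011544086
button [0.62954551 0.01042417] [0.0467 0.0866] gauge [0.0476 0.0007] coupling [ 0.0415 -0.0718]
tin [-0.0262  0.2153]
sock [ 0.0301 -0.1799]
lev [-0.0349 -0.0489]
[array([329., 259.]), array([277., 204.]), array([317., 216.])]
[array([285., 258.]), array([297., 214.]), array([315., 241.])]
paddle [ 0.50913729 -0.08837416  0.1215    ]
```

View pics/crop0.png

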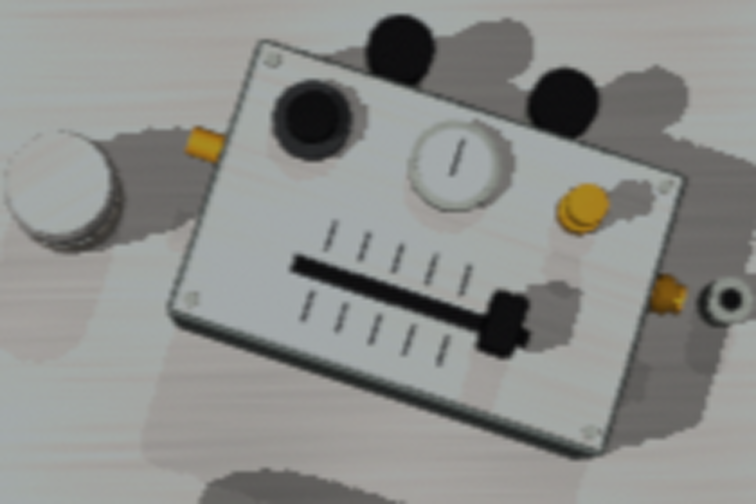

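```bash
cat >> h.py <<'E'
ey=np.array([.3253,.9456]); ex=np.array([.9456,-.3253]); ctr=np.array([.5572,-.0563])+.001*(ex+ey)
W=lambda x,y,z:np.r_[ctr+x*ex+y*ey,z]
def need(x,y,z):
    s=bot.observe(); Rm=R.from_quat(s["orientation"]); p=np.array(s["position"])
    yt=Rm.as_matrix()[:2,1]; a=np.degrees(np.arctan2(ey[1],ey[0])-np.arctan2(yt[1],yt[0]))
    d=p[:2]-ctr
    print("at st",np.round([d@ex,d@ey,p[2]],4),"tool shift mm",(1000*Rm.inv().apply(W(x,y,z)-p)).round(1),"yaw world deg",a.round(2),"F",np.round(s["ft_force"],2),"t",s["clock"])
E
python3 -m inch '[[0,0,-0.04,0,0,-6.6,0],[0,0,-0.06,0,0,-6.6,0],[0,0,-0.06,0,0,-6.6,0]]' 10
python3 -c "
from h import *
need(-.034,-.085,.25)"
```

```text
clock: 0.48
position: [0.2487, 0.5192, 0.2642]
orientation: [0.165, 0.986, 0.001, 0.0]
ft_force: [-0.3, -0.3, -0.6]
opening: 0.699
grasp_force: 0.0
at st [-0.4799  0.4428  0.2642] tool shift mm [-446.1 -527.7   12.8] yaw world deg 0.02 F [-0.32 -0.33 -0.64] t 0.475
```

```bash
python3 -m inch '[[-0.035,-0.04,0,0,0,0,0],[-0.075,-0.085,0,0,0,0,0],[-0.115,-0.13,0,0,0,0,0],[-0.155,-0.175,0,0,0,0,0],[-0.195,-0.22,0,0,0,0,0]]' >/dev/null
python3 -m inch '[[-0.04,-0.045,0,0,0,0,0],[-0.08,-0.09,0,0,0,0,0],[-0.12,-0.14,0,0,0,0,0],[-0.16,-0.185,0,0,0,0,0],[-0.2,-0.23,0,0,0,0,0]]'
python3 -c "
from h import *
need(-.034,-.085,.2)"
```

```text
clock: 1.72
position: [0.4751, -0.0375, 0.2616]
orientation: [0.165, 0.986, 0.0, -0.001]
ft_force: [0.1, 0.4, 0.3]
opening: 0.005
grasp_force: 0.0
at st [-0.0848 -0.0099  0.2616] tool shift mm [-51.  -75.1  61.5] yaw world deg 0.05 F [0.11 0.42 0.3 ] t 1.725
```

```bash
python3 -m inch '[[-0.025,-0.04,0.0,0,0,0,0],[-0.051,-0.075,0.03,0,0,0,0],[-0.051,-0.075,0.0615,0,0,0,0],[-0.051,-0.075,0.0615,0,0,0,0],[-0.051,-0.075,0.0615,0,0,0,0]]'
python3 - <<'E'
from h import *
need(-.034,-.085,.126)
c=snap("top","t1"); s=snap("side","s1")
a=cv2.resize(s["pixels"][170:350,190:400],None,fx=2,fy=2); b=cv2.resize(c["pixels"][170:350,190:400],None,fx=1.6,fy=1.6)
b=cv2.copyMakeBorder(b,0,a.shape[0]-b.shape[0],0,0,cv2.BORDER_CONSTANT)
cv2.imwrite("pics/both1.png",np.hstack([a,b])[...,::-1])
E
```

```text
clock: 2.35
position: [0.4994, -0.1227, 0.2019]
orientation: [0.165, 0.986, 0.0, 0.0]
ft_force: [0.1, -0.4, 0.5]
opening: 0.006
grasp_force: 0.0
at st [-0.0341 -0.0826  0.2019] tool shift mm [-0.  -2.4 75.9] yaw world deg -0.02 F [ 0.14 -0.38  0.54] t 2.35
```

View pics/both1.png

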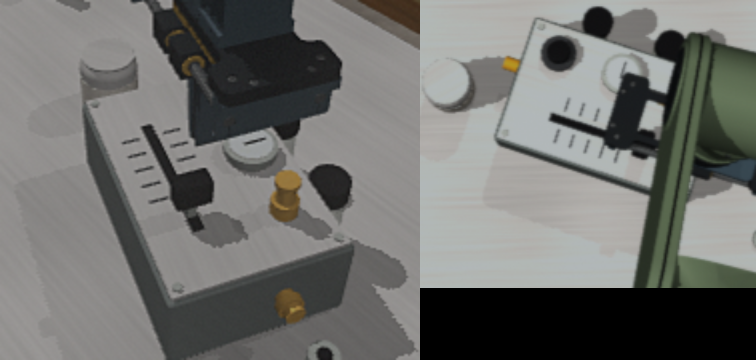

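```bash
python3 - <<'E'
from h import *
s=snap("side","s2");p=bot.observe()["position"];print(p)
for z in (-.014,0,.055): print(proj(s,np.array(p)+[0,0,z]))
E
```

```text
[ 0.49991095 -0.12269606  0.20285818]
[295.61802662 249.05309085]
[295.99123219 242.40972131]
[297.57770686 214.16915252]
```

View pics/s2.png

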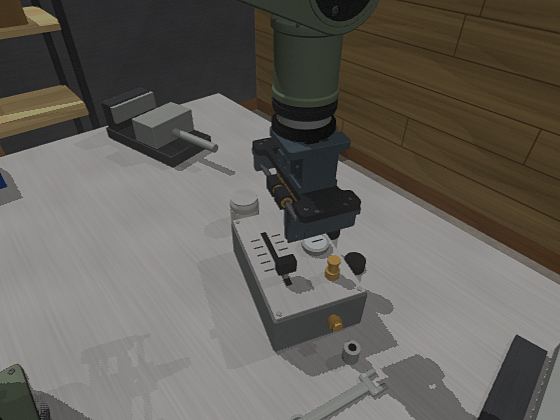

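The gripper body's near end, around (286–358, 205–240), hides the fingers. The TCP projects to (296,242), behind the paddle, which fits the plan, so I'll descend.

```bash
python3 -m inch '[[0,0,0.03,0,0,0,0],[0,0,0.055,0,0,0,0],[0,0,0.076,0,0,0,0],[0,0,0.076,0,0,0,0]]'
python3 -m inch '[[0,0.002,0,0,0,0,0],[0,0.004,0,0,0,0,0],[0,0.006,0,0,0,0,0],[0,0.008,0,0,0,0,0],[0,0.01,0,0,0,0,0]]'
python3 -c "
from h import *
need(-.034,-.0695,.126)"
```

```text
clock: 3.0
position: [0.4986, -0.1225, 0.1251]
orientation: [0.165, 0.986, 0.0, -0.001]
ft_force: [0.8, -0.5, -0.1]
opening: 0.009
grasp_force: 0.0
clock: 3.62
position: [0.5026, -0.1134, 0.1256]
orientation: [0.165, 0.986, 0.0, 0.0]
ft_force: [-0.1, -0.1, -0.2]
opening: 0.007
grasp_force: 0.0
at st [-0.0341 -0.0728  0.1256] tool shift mm [-0.1  3.3 -0.4] yaw world deg 0.01 F [-0.06 -0.1  -0.2 ] t 3.625
```

```bash
m(){ python3 -c "
from h import *
s=bot.observe();d=np.array(s['position'][:2])-ctr;print((d@ey*1000).round(1),'Fy',(np.array(s['ft_force'][:2])@ey).round(2))"; }
for i in 1 2 3 4 5 6 7 8 9; do python3 -m inch '[[0,0.001,0,0,0,0,0],[0,0.002,0,0,0,0,0]]' >/dev/null; m; done
```

```text
-70.9 Fy -0.1
-68.9 Fy 0.58
-66.9 Fy 0.43
-64.9 Fy 0.22
-62.9 Fy 0.25
-60.9 Fy 0.51
-58.9 Fy -1.14
-56.9 Fy 0.62
-54.9 Fy -0.58
```

```bash
m(){ python3 -c "
from h import *
s=bot.observe();d=np.array(s['position'][:2])-ctr;print((d@ey*1000).round(1),'Fy',(np.array(s['ft_force'][:2])@ey).round(2))"; }
for i in 1 2 3 4; do python3 -m inch '[[0,0.001,0,0,0,0,0]]' >/dev/null; m; done
python3 - <<'E'
from h import *
c=snap("top","t3"); s=snap("side","s3")
a=cv2.resize(s["pixels"][170:350,190:400],None,fx=2,fy=2); b=cv2.resize(c["pixels"][170:310,210:400],None,fx=2,fy=2)
b=cv2.copyMakeBorder(b,0,a.shape[0]-b.shape[0],0,0,cv2.BORDER_CONSTANT)
cv2.imwrite("pics/both3.png",np.hstack([a,b])[...,::-1])
E
```

```text
-53.9 Fy -0.56
-52.9 Fy 0.41
-51.9 Fy -0.76
-50.9 Fy -0.84
```

View pics/both3.png

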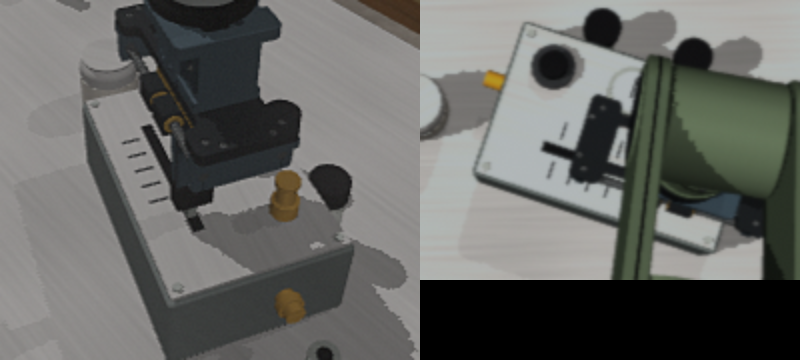

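```bash
python3 - <<'E'
from h import *
s=optics.camera("side")
o=bot.observe();print(o["position"],R.from_quat(o["orientation"]).as_matrix().round(3))
P=[(-.034,-.051,.112),(-.034,-.051,.181),(-.072,-.14,.181),(.004,-.14,.181),(.004,.038,.181),(-.123,-.089,.181),(.055,-.089,.181),(.055,-.013,.181)]
for p in P: print(p,((proj(s,W(*p))-[190,170])*2).round(0))
cv2.imwrite("pics/z3.png",cv2.resize(s["pixels"][180:300,210:370],None,fx=5,fy=5,interpolation=cv2.INTER_CUBIC)[...,::-1])
E
```

```text
[ 0.50967322 -0.09272182  0.12553673] [[-0.946  0.326  0.   ]
 [ 0.326  0.946  0.   ]
 [-0.     0.    -1.   ]]
(-0.034, -0.051, 0.112) [193. 198.]
(-0.034, -0.051, 0.181) [195. 139.]
(-0.072, -0.14, 0.181) [193. 235.]
(0.004, -0.14, 0.181) [290. 206.]
(0.004, 0.038, 0.181) [196.  64.]
(-0.123, -0.089, 0.181) [101. 203.]
(0.055, -0.089, 0.181) [317. 143.]
(0.055, -0.013, 0.181) [273.  85.]
```

View pics/z3.png

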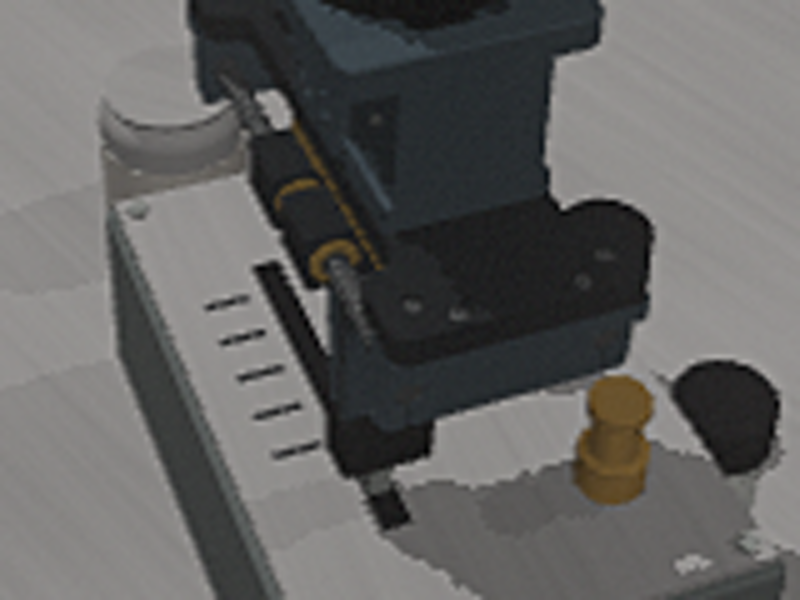

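```bash
python3 - <<'E'
from h import *
s=optics.camera("side"); c=optics.camera("top")
st=lambda p:np.round([(p[:2]-ctr)@ex,(p[:2]-ctr)@ey],3)
f=lambda u,v:(210+u/5,180+v/5)
for n,u,v,zs in [("rodmid",297,205,(.18,.2,.22,.24)),("blockL",380,430,(.18,.2,.22,.24)),("blockR",630,360,(.18,.2,.22,.24)),("blackBL",350,475,(.108,.112)),("blackBR",430,452,(.108,.112)),("stem",378,490,(.09,.1))]:
    print(n,[(z,*st(ray(s,*f(u,v),z))) for z in zs])
F=lambda p:((proj(s,W(*p))-[210,180])*5).round(0)
for y in (-.056,): print("paddle back face",[F((x,y,z)) for x in(-.052,-.018) for z in (.108,.135)])
print("finger back",[F((x,-.0645,z)) for x in(-.05,-.018) for z in (.112,.14)])
print("stem",F((-.035,-.05,.09)),"slot end",F((-.035,-.064,.09)))
cv2.imwrite("pics/z4.png",cv2.resize(c["pixels"][170:310,210:400],None,fx=4,fy=4,interpolation=cv2.INTER_CUBIC)[...,::-1])
E
```

```text
rodmid [(0.18, np.float64(-0.045), np.float64(0.002)), (0.2, np.float64(-0.053), np.float64(-0.02)), (0.22, np.float64(-0.061), np.float64(-0.041)), (0.24, np.float64(-0.069), np.float64(-0.063))]
blockL [(0.18, np.float64(-0.057), np.float64(-0.102)), (0.2, np.float64(-0.064), np.float64(-0.119)), (0.22, np.float64(-0.072), np.float64(-0.135)), (0.24, np.float64(-0.079), np.float64(-0.152))]
blockR [(0.18, np.float64(0.026), np.float64(-0.102)), (0.2, np.float64(0.015), np.float64(-0.119)), (0.22, np.float64(0.003), np.float64(-0.136)), (0.24, np.float64(-0.008), np.float64(-0.152))]
blackBL [(0.108, np.float64(-0.048), np.float64(-0.057)), (0.112, np.float64(-0.049), np.float64(-0.06))]
blackBR [(0.108, np.float64(-0.018), np.float64(-0.057)), (0.112, np.float64(-0.02), np.float64(-0.06))]
stem [(0.09, np.float64(-0.035), np.float64(-0.052)), (0.1, np.float64(-0.039), np.float64(-0.06))]
paddle back face [array([338., 477.]), array([338., 422.]), array([430., 450.]), array([433., 395.])]
finger back [array([352., 485.]), array([354., 428.]), array([440., 460.]), array([444., 402.])]
stem [376. 486.] slot end [392. 515.]
```

View pics/z4.png

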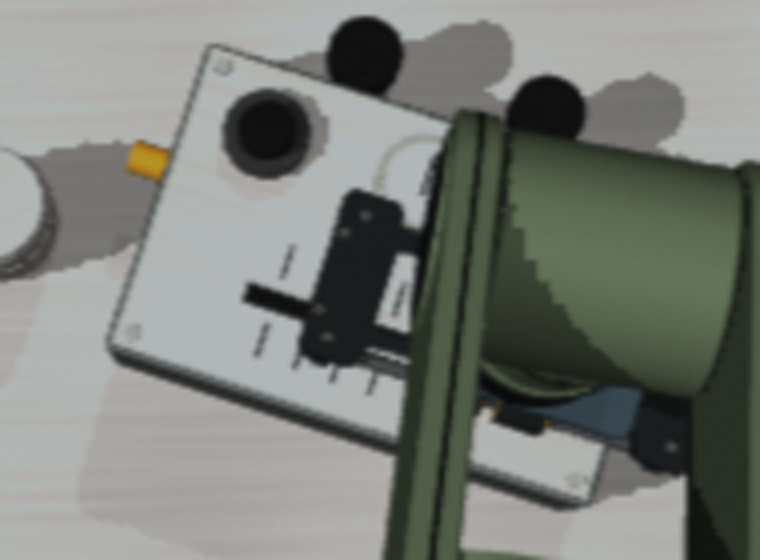

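```bash
python3 - <<'E'
from h import *
for n in ("side0","s1","s2","s3"):
    g=cv2.imread(f"pics/{n}.png",0); print(n); print(g[250:288:2,272:302:2])
E
```

```text
side0
[[ 39  21 142 102  83 138 143 140 135 137 134 135 138 126 127]
 [ 36  30 136 134 133 137 136 134 137 138 139 138 136 127 128]
 [ 28  36  18 140 130 138 142 143 125  56  11 135 136 137 128]
 [ 49  35  30 141 146  79  21  25  33  32  32  66 140 135 136]
 [107  30  33  30  30  33  35  32  34  33  37  25 133 135 134]
 [142  47  31  38  35  36  35  36  34  32  34  31  66 137 135]
 [136 105  25  34  37  35  35  36  34  38  33  32  33 139 134]
 [134 122  23  32  37  33  32  32  28  30  30  31  33 139 135]
 [134 123  24  27  34  30  33  31  32  31  35  32  68 139 135]
 [ 96 107  22  30  33  35  29  31  33  32  30  27  67 138 135]
 [138 144  42  28  32  30  34  33  28  33  30  27  96 137 134]
 [133 135 101  27  31  30  31  31  25  31  77 146 136 133 134]
 [133 134 141  42  25  29  45  74 104 135 134 134 133 133 137]
 [133 125 127 133 142  50  68  74  65 128 134 141  84  84  83]
 [127 126 126 126 128  97  70  51  26  87  88  91  95  93  92]
 [126 126 125 127 126  96  34  30  31  46  96  92  93  90  93]
 [126 126 124 127 125 131  65  26  29  22  92  91  91  93  93]
 [126 124 125 124 136 1
[... 3006 characters left out ...]
4 146]
 [141 130  21  27  31  28  26  31  36  24  30  24  71 145 141]
 [100 111  19  28  30  28  27  24  25  24  27  28  71 145 141]
 [148 152  45  29  30  31  32  30  26  26  27  22 103 144 142]
 [140 143 109  20  30  29  24  28  20  31  82 156 143 141 141]
 [139 141 149  42  28  25  46  80 111 144 141 143 142 140 143]
 [140 130 134 141 149  52  74  78  68 134 142 149  89  88  88]
 [133 130 134 133 133 104  74  53  22  95  94  94  98  98  96]
 [133 133 132 133 133 103  32  26  25  51 100  93  96  95  98]
 [134 133 132 133 131 139  69  25  29  23  96  95  97  99  98]
 [133 132 131 131 143 140 115  33  27  26  72  97  94  98  97]
 [140 141 141 139 140 141 147  81 102  99  96  99  94  97  98]]
```

The lever has not moved and no finger shows in front of the paddle, so the fingertips may be higher than I think. I'll lift, retreat and turn 90° so the side camera can see the fingers.

```bash
python3 -m inch '[[0,0,-0.04,0,0,0,0],[0,0,-0.07,0,0,0,0],[0,-0.035,-0.07,0,0,0,0],[0,-0.035,-0.07,0,0,0,0]]'
python3 -c "
from h import *
need(-.034,-.1,.17);print(np.round(bot.observe()['joints'],3))"
```

```text
clock: 7.12
position: [0.4978, -0.1271, 0.1959]
orientation: [0.166, 0.986, -0.0, 0.0]
ft_force: [-0.7, -0.0, 0.0]
opening: 0.004
grasp_force: 0.0
at st [-0.0341 -0.0872  0.1959] tool shift mm [ -0.1 -12.8  25.9] yaw world deg 0.14 F [-0.75 -0.04  0.03] t 7.125
[-0.272  0.228  1.713 -0.     1.2   -1.509]
```

```bash
python3 -m inch '[[0,0,0,0,0,10,0],[0,0,0,0,0,20,0],[0,0,0,0,0,30,0],[0,0,0,0,0,40,0],[0,0,0,0,0,50,0]]' >/dev/null
python3 -m inch '[[0,0,0,0,0,10,0],[0,0,0,0,0,20,0],[0,0,0,0,0,30,0],[0,0,0,0,0,40,0],[0,0,0,0,0,40,0]]'
python3 - <<'E'
from h import *
need(-.034,-.1,.17);print(np.round(bot.observe()['joints'],3))
s=snap("side","s5");p=np.array(bot.observe()["position"])
print("tip,tcp",proj(s,p-[0,0,.014]),proj(s,p))
cv2.imwrite("pics/z5.png",cv2.resize(s["pixels"][150:310,200:400],None,fx=4*.9,fy=4*.9,interpolation=cv2.INTER_CUBIC)[...,::-1])
E
```

```text
clock: 8.38
position: [0.4982, -0.1253, 0.1951]
orientation: [0.813, 0.582, -0.0, -0.0]
ft_force: [-0.8, 0.2, 0.2]
opening: 0.006
grasp_force: 0.0
at st [-0.0343 -0.0854  0.1951] tool shift mm [-14.6   0.3  25.1] yaw world deg 89.89 F [-0.84  0.15  0.22] t 8.375
[-2.690e-01  2.290e-01  1.713e+00  1.000e-03  1.200e+00  6.000e-02]
tip,tcp [295.77233329 254.06269556] [296.14634176 247.5257253 ]
```

View pics/z5.png

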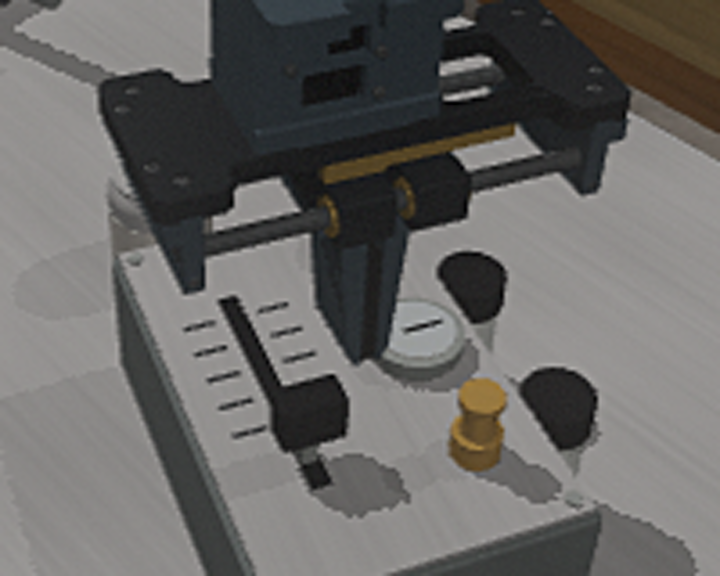

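```bash
cat >> h.py <<'E'
def P(c):
    Rm=cv2.Rodrigues(np.array(c["rvec"],float))[0]; K=np.array([[c["fx"],0,c["cx"]],[0,c["fy"],c["cy"]],[0,0,1]])
    return K@np.c_[Rm,np.array(c["tvec"],float).ravel()]
def tri(c,uv,s,uv2):
    X=cv2.triangulatePoints(P(c),P(s),np.array(uv,float).reshape(2,1),np.array(uv2,float).reshape(2,1)); return (X[:3]/X[3]).ravel()
E
python3 - <<'E'
from h import *
import pickle
c=pickle.load(open("top.pkl","rb")); s=pickle.load(open("side.pkl","rb"))
g=lambda m,box:(lambda M:[M["m10"]/M["m00"]+box[0],M["m01"]/M["m00"]+box[1]])(cv2.moments(m[box[1]:box[3],box[0]:box[2]].astype(np.uint8)))
for n,a,b in [("gauge",(317,215),(315.5,241.5)),("button",(277,203),(297.5,214.5)),("cornerTin-low",(239,259),(234,220)),("far screw/corner -y-x",(357,296),(277,320)),("corner -y+x",(381,219),(366,291)),("stub-y end",(381,253),(336,323)),("socket",(392,253),(351,345))]:
    X=tri(c,a,s,b);print(n,X.round(4),"reproj side",proj(s,X).round(1),"top",proj(c,X).round(1))
Z=[.165,.181,.195,.21,.225]; f=lambda u,v:(200+u/3.6,150+v/3.6)
for n,u,v in [("near",360,362),("farleft",318,305),("right",388,345)]:
    for z in Z:
        p=ray(s,*f(u,v),z)[:2]-ctr; print(n,z,np.round([p@ex,p@ey],4))
E
```

```text
gauge [ 0.6025 -0.0711  0.1034] reproj side [315.8 241.4] top [316.9 215.1]
button [0.6293 0.0094 0.1029] reproj side [297.4 214.5] top [277. 203.]
cornerTin-low [0.5197 0.0872 0.0953] reproj side [231.2 220.4] top [239.7 257.7]
far screw/corner -y-x [ 0.4394 -0.1479  0.09  ] reproj side [275.3 320.3] top [357.3 295.4]
corner -y+x [ 0.5933 -0.2031  0.0921] reproj side [366.6 290.9] top [380.8 219.2]
stub-y end [ 0.5252 -0.2042  0.0662] reproj side [337.7 322.7] top [380.6 253.5]
socket [ 0.5288 -0.2351  0.0352] reproj side [351. 345.] top [392. 253.]
near 0.165 [-0.0181 -0.0665]
near 0.181 [-0.0252 -0.0807]
near 0.195 [-0.0313 -0.0932]
near 0.21 [-0.038  -0.1065]
near 0.225 [-0.0446 -0.1198]
farleft 0.165 [-0.0214 -0.0256]
farleft 0.181 [-0.0284 -0.0413]
farleft 0.195 [-0.0345 -0.0551]
farleft 0.21 [-0.041  -0.0699]
farleft 0.225 [-0.0475 -0.0846]
right 0.165 [-0.0019 -0.0611]
right 0.181 [-0.0096 -0.0755]
right 0.195 [-0.0163 -0.0882]
right 0.21 [-0.0235 -0.1017]
right 0.225 [-0.0307 -0.1152]
```

Triangulation confirms the panel at z = 0.09. The finger bottom, at (360,362), (318,305) and (388,345) in the crop, fits the TCP's xy only at z ≈ 0.208. That puts the tips about 27 mm higher than described, so they passed over the paddle. I'll go lower in small steps and watch the force.

```bash
python3 -m inch '[[0,0,0.03,0,0,0,0],[0,0,0.06,0,0,0,0],[0,0,0.085,0,0,0,0],[0,0,0.085,0,0,0,0]]' | grep -E "posi|force"
for i in 1 2 3 4 5; do python3 -m inch '[[0,0,0.001,0,0,0,0],[0,0,0.002,0,0,0,0]]' | grep -E "posi|ft_f"; done
python3 - <<'E'
from h import *
s=snap("side","s6");p=np.array(bot.observe()["position"])
print("tip described",proj(s,p-[0,0,.014]),"tip measured",proj(s,p+[0,0,.013]))
cv2.imwrite("pics/z6.png",cv2.resize(s["pixels"][190:310,220:370],None,fx=5,fy=5,interpolation=cv2.INTER_CUBIC)[...,::-1])
E
```

```text
position: [0.4968, -0.1252, 0.1089]
ft_force: [-0.3, 0.1, -0.7]
grasp_force: 0.0
position: [0.4991, -0.126, 0.1097]
ft_force: [0.4, 0.2, -0.8]
position: [0.4984, -0.1259, 0.1069]
ft_force: [0.4, 0.2, -0.8]
position: [0.4982, -0.1259, 0.1045]
ft_force: [0.3, -0.4, -0.2]
position: [0.4983, -0.1258, 0.1024]
ft_force: [0.0, -0.8, -0.1]
position: [0.4983, -0.1259, 0.1005]
ft_force: [-0.8, 0.2, -0.1]
tip described [293.6748372  293.78144135] tip measured [294.27855056 283.31382121]
```

View pics/z6.png

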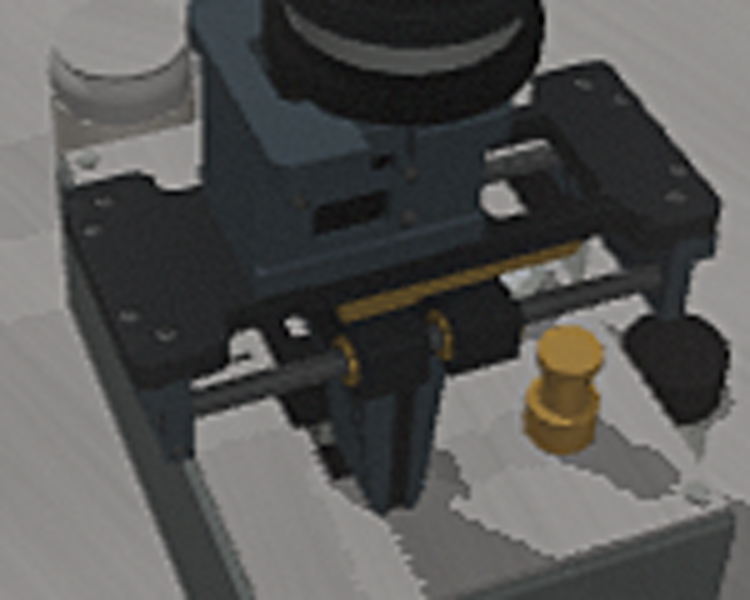

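The crop shows the fingertips at about (395,512), behind the paddle and clear of the panel. There is no contact at TCP z 0.1005, which confirms the offset. Now I'll push along tool +x.

```bash
cat > m.py <<'E'
from h import *
s=bot.observe();d=np.array(s['position'][:2])-ctr;print((d@ey*1000).round(1),(d@ex*1000).round(1),'Fy',(np.array(s['ft_force'][:2])@ey).round(2),s['clock'])
E
python3 -m inch '[[0.002,0,0,0,0,0,0],[0.004,0,0,0,0,0,0],[0.006,0,0,0,0,0,0],[0.008,0,0,0,0,0,0]]' >/dev/null; python3 m.py
for i in $(seq 14); do python3 -m inch '[[0.001,0,0,0,0,0,0]]' >/dev/null; python3 m.py; done
```

```text
-77.8 -34.1 Fy -0.15 10.725
-76.7 -34.1 Fy 0.19 10.85
-76.1 -34.1 Fy -1.28 10.975
-75.1 -34.1 Fy -0.44 11.1
-74.0 -34.1 Fy -1.64 11.225
-73.0 -34.1 Fy -1.83 11.35
-71.9 -34.1 Fy -2.02 11.475
-71.4 -34.0 Fy -3.82 11.6
-71.0 -34.1 Fy -6.69 11.725
-70.3 -34.0 Fy -7.29 11.85
-69.2 -34.0 Fy -5.89 11.975
-68.0 -34.0 Fy -5.8 12.1
-66.7 -34.0 Fy -4.89 12.225
-65.1 -34.0 Fy -3.36 12.35
-63.7 -34.0 Fy -2.73 12.475
```

```bash
for i in $(seq 22); do python3 -m inch '[[0.001,0,0,0,0,0,0]]' >/dev/null; python3 m.py; done
```

```text
-62.5 -34.0 Fy -2.04 12.6
-61.4 -34.0 Fy -0.39 12.725
-60.5 -34.0 Fy -0.12 12.85
-59.5 -34.3 Fy 0.05 12.975
-58.6 -34.4 Fy -1.07 13.1
-57.7 -34.3 Fy 0.37 13.225
-56.8 -34.2 Fy 0.57 13.35
-55.8 -34.1 Fy -0.21 13.475
-54.9 -34.1 Fy 0.28 13.6
-53.9 -34.1 Fy -0.84 13.725
-52.9 -34.1 Fy 0.17 13.85
-51.9 -34.1 Fy -0.57 13.975
-51.4 -34.1 Fy -3.26 14.1
-51.0 -34.1 Fy -6.86 14.225
-50.5 -34.1 Fy -6.82 14.35
-49.4 -34.0 Fy -6.32 14.475
-48.2 -34.1 Fy -4.73 14.6
-46.9 -34.0 Fy -4.66 14.725
-45.3 -34.0 Fy -3.46 14.85
-43.8 -34.0 Fy -1.99 14.975
-42.5 -34.0 Fy -2.27 15.1
-41.4 -34.0 Fy -0.61 15.225
```

```bash
for i in $(seq 18); do python3 -m inch '[[0.001,0,0,0,0,0,0]]' >/dev/null; python3 m.py; done
```

```text
-40.4 -34.0 Fy -1.4 15.35
-39.5 -34.1 Fy 0.52 15.475
-38.6 -34.3 Fy -0.16 15.6
-37.8 -34.2 Fy 1.44 15.725
-36.8 -34.2 Fy 0.53 15.85
-35.8 -34.1 Fy -0.15 15.975
-34.9 -34.1 Fy 0.54 16.1
-33.9 -34.1 Fy -0.06 16.225
-32.9 -34.1 Fy -0.07 16.35
-31.9 -34.1 Fy -0.23 16.475
-31.5 -34.1 Fy -2.5 16.6
-31.0 -34.1 Fy -6.71 16.725
-30.5 -34.1 Fy -7.7 16.85
-29.4 -34.0 Fy -5.41 16.975
-28.2 -34.0 Fy -5.31 17.1
-27.0 -34.1 Fy -5.26 17.225
-25.3 -34.1 Fy -4.41 17.35
-23.8 -34.0 Fy -1.85 17.475
```

```bash
for i in $(seq 3); do python3 -m inch '[[0.001,0,0,0,0,0,0]]' >/dev/null; python3 m.py; done
```

```text
-22.5 -34.0 Fy -2.28 17.6
-21.4 -34.0 Fy -1.35 17.725
-20.4 -34.0 Fy -0.22 17.85
```

```bash
for i in $(seq 3); do python3 -m inch '[[0.001,0,0,0,0,0,0]]' >/dev/null; python3 m.py; done
python3 -m inch '[[-0.01,0,0,0,0,0,0],[-0.025,0,0,0,0,0,0],[-0.035,0,-0.03,0,0,0,0],[-0.035,0,-0.08,0,0,0,0],[-0.035,0,-0.12,0,0,0,0]]' >/dev/null
python3 - <<'E'
from h import *
need(.045,.085,.16)
s=snap("side","s7"); g=cv2.imread("pics/s7.png",0)
print("paddle back bottom corners if q=.074:",[proj(s,W(x,.004,.108)).round(0) for x in (-.052,-.018)],"top mid",proj(s,W(-.035,.014,.135)).round(0))
d=cv2.absdiff(g,cv2.imread("pics/side0.png",0))
print(g[210:262:2,254:290:2])
E
```

```text
-19.5 -34.1 Fy 1.21 17.975
-18.6 -34.3 Fy 0.59 18.1
-17.7 -34.2 Fy -0.26 18.225
at st [-0.034  -0.0543  0.2224] tool shift mm [139.4  78.7  62.4] yaw world deg 90.09 F [-0.61  0.05  0.34] t 18.85
paddle back bottom corners if q=.074: [array([265., 251.]), array([283., 247.])] top mid [272. 235.]
[[ 83  83  71 144 142 143 145 142 143 140 143 139 138 132  48  39  44  44]
 [109  92  71 147 142 142 141 143 139 138 140 141 140 140 102  36  42  46]
 [ 94  88 104 143 141 142 142 140 140 139 139 141 141 138 140  62  40  46]
 [146 143 142 141 141 142 144 141 139 141 140 138 142 140 141 123  41  44]
 [144 141 142 143 140 141 143 143 141 141 141 137 142 141 141 136  79  42]
 [143 142 141 141 143 143 143 144 143 141 141 142 140 142 135 130  97  33]
 [144 144 142 141 142 143 143 145 144 142 140 142 140 142 136 134 136  75]
 [145 144 143 142 142 143 142 145 143 144 142 143 141 140 144 133 132 139]
 [147 144 143 144 144 143 143 144 144 145 143 142 143 141 141 143 146 132]
 [144 146 145 143 142 142 143 144 145 144 146 147 148 144 140 144 143 141]
 [144 146 145 144 144 146 145 147 151 158 110  42  15
[... 447 characters left out ...]
 34  29  41 151 145 143]
 [144 142 146 144 159  21  29  33  32  30  32  33  31  28  38 148 143 143]
 [146 148 156  96  37  87  31  34  31  33  29  30  34  80 145 146 146 145]
 [ 63  88 115 154 148 159  17  31  30  48  73 153 149 154 114  73  32 137]
 [143 145 143 144 143 145 147 110  67  78  73 146 110  88 146 153 152 146]
 [144 136 135 136 139 140 138 142  51  80  83  92  91 110  98  97  97  95]
 [135 137 144  87  45  57 104 136  88  25  35  21 104  96 101 102 101 102]
 [134 138  92 145 140 136 133 133 142  31  32  32 100  98 101  73  34  47]
 [135 134 134 135 132 134 132 141 146  98  30  36  23 105  83 106 106  97]
 [132 134 133 143 143 147 148 128 135 114  34  34  31  99  97  97 101  98]]
```

```bash
python3 - <<'E'
from h import *
s=optics.camera("side")
import cv2
A=cv2.imread("pics/side0.png",0);B=cv2.imread("pics/s7.png",0)
def bl(g,u,v):
    n,l,st,ce=cv2.connectedComponentsWithStats((cv2.morphologyEx((g<50).astype(np.uint8),cv2.MORPH_OPEN,np.ones((9,9))))); k=l[v,u]; return ce[k].round(2),st[k]
print(bl(A,286,264),bl(B,272,240))
p0=proj(s,W(-.035,-.046,.1215))
for q in (.064,.069,.074,.079,.094): print(q,(proj(s,W(-.035,q-.06,.1215))-p0).round(1),proj(s,W(-.035,q-.064,.09)).round(1))
E
```

```text
(array([285.32, 264.32]), array([276, 256,  20,  18, 330], dtype=int32)) (array([272.32, 239.31]), array([263, 232,  20,  16, 290], dtype=int32))
0.064 [-10.5 -19.3] [275.  257.5]
0.069 [-11.4 -21.2] [274.1 255.7]
0.074 [-12.4 -23. ] [273.1 253.8]
0.079 [-13.4 -24.8] [272.2 252. ]
0.094 [-16.2 -30. ] [269.4 246.7]
```

The paddle blob moved (-13.0,-25.0) px. The push force showed the lever started at q≈0.010, so that shift gives q≈0.074, the third detent. Next is the button.

```bash
python3 -m inch '[[0.04,0.022,0,0,0,0,0],[0.08,0.045,0,0,0,0,0],[0.12,0.067,0,0,0,0,0],[0.139,0.0785,0.03,0,0,0,0],[0.139,0.0785,0.06,0,0,0,0]]' >/dev/null
python3 -m inch '[[0,0,0,0,0,0,0],[0,0,0,0,0,0,0]]'
python3 -c "
from h import *
need(.045,.085,.1)"
```

```text
clock: 19.82
position: [0.6287, 0.0105, 0.1613]
orientation: [0.814, 0.58, 0.0, 0.0]
ft_force: [0.4, 0.6, 1.3]
opening: 0.004
grasp_force: 0.0
at st [0.0449 0.0854 0.1613] tool shift mm [-0.4  0.  61.3] yaw world deg 90.06 F [0.45 0.63 1.32] t 19.825
```

Tip is at about z 0.174. I'll descend, then step down 1 mm at a time with force readings.

```bash
cat > mz.py <<'E'
from rig import bot
s=bot.observe();print(round(s['position'][2]*1000,1),'Fz',round(s['ft_force'][2],2),s['clock'])
E
python3 -m inch '[[0,0,0.02,0,0,0,0],[0,0,0.04,0,0,0,0],[0,0,0.056,0,0,0,0],[0,0,0.056,0,0,0,0]]' >/dev/null; python3 mz.py
for i in $(seq 14); do python3 -m inch '[[0,0,0.001,0,0,0,0]]' >/dev/null; python3 mz.py; done
```

```text
104.2 Fz -0.7 20.325
104.7 Fz 0.52 20.45
103.5 Fz -0.59 20.575
102.0 Fz 0.05 20.7
100.8 Fz 1.52 20.825
99.8 Fz 1.09 20.95
98.8 Fz 2.36 21.075
97.8 Fz 2.72 21.2
96.8 Fz 3.06 21.325
95.8 Fz 3.15 21.45
95.3 Fz 9.08 21.575
95.2 Fz 14.79 21.7
95.1 Fz 18.47 21.825
95.0 Fz 22.37 21.95
95.0 Fz 26.59 22.075
```

The spring force rose over about 6 mm and then hit a hard stop, so the button went fully down. Retracting.

```bash
python3 -m inch '[[0,0,-0.02,0,0,0,0],[0,0,-0.06,0,0,0,0],[0,0,-0.12,0,0,0,0],[0,0,-0.14,0,0,0,0],[0,0,-0.14,0,0,0,0]]' | grep -E "pos|ft"
python3 - <<'E'
from h import *
s=snap("side","s9");c=snap("top","t9")
g=cv2.imread("pics/s9.png",0);l=cv2.connectedComponentsWithStats(cv2.morphologyEx((g<50).astype(np.uint8),cv2.MORPH_OPEN,np.ones((9,9))))
k=l[1][240,272];print("lever",l[3][k],l[2][k])
for n in ("side","top"):
    d=cv2.cvtColor(cv2.imread(f"pics/{n}0.png"),cv2.COLOR_BGR2HSV),cv2.cvtColor(cv2.imread(f"pics/{n[0]}9.png"),cv2.COLOR_BGR2HSV)
    for h in d:
        L=cv2.connectedComponentsWithStats(((h[...,1]>150)&(h[...,2]>90)&(h[...,0]>10)&(h[...,0]<35)).astype(np.uint8))
        print(n,[(L[3][i].round(1).tolist(),int(L[2][i,4])) for i in range(1,L[0]) if 40<L[2][i,4]<600])
a,b=cv2.imread("pics/side0.png",0),g
for n,bx in (("socket",(338,336,366,366)),("wrench",(290,368,392,420)),("tin",(226,188,262,212))):
    x0,y0,x1,y1=bx; print(n,cv2.absdiff(a,b)[y0:y1,x0:x1].mean().round(1))
E
```

```text
position: [0.6291, 0.0112, 0.2317]
ft_force: [-0.4, 0.5, 0.2]
lever [272.32989691 239.34020619] [263 232  20  16 291]
side [([335.8, 319.0], 45)]
side []
top [([246.6, 209.9], 68), ([351.5, 227.6], 138), ([375.1, 251.1], 58)]
top [([351.5, 227.6], 137), ([375.0, 251.7], 67)]
socket 1.2
wrench 1.1
tin 1.1
```

Nothing loose has moved, the lever is unchanged, and the arm is clear.

```bash
python3 -c "
from rig import bot
print(bot.close_job())"
```

```text
the job is handed in; nothing more can be done
None
```

I handed the job in with the lever in the third detent (about 0.074 m, from the camera) and the start button pushed fully down and released; the loose things had not moved in the images, but no verdict came back.

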